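# Fetch a dropped bush from under the bench riser with a trigger reacher

## Robot

A 6-joint arm with a two-finger parallel gripper is mounted at the origin on the work surface. World frame = base frame: x ahead of the robot, y to its left, z up, the work surface at z = 0. Lengths are in m, angles in rad, forces in N, time in s.
With the tool pointing down it reaches from about 0.25 to 0.775 m from the base axis. Payload 4 kg.
Tool frame: the origin (TCP) lies at the very end of the fingers, on their centre line; the grasp point (between the pads) lies 19 mm behind it; z points along the fingers, y is the line along which they close (so a half turn about z gives the same grasp; the last joint's range is limited). The gripper opens to 94 mm and grips with 3 to 60 N. Pads are 16 mm wide; open, the fingers measure 119 mm over their backs; the gripper's body (75 mm by 177 mm) begins 78 mm behind the grasp point.
Start: joints at [-1.292, 0.087, 1.371, -0, 1.684, -0.103], TCP at [0.205, -0.51, 0.206] pointing down, gripper open.
Joint ranges: [-3.1, 3.1], [-0.76, 2.03], [0.27, 2.55], [-1.08, 4.22], [0.17, 2.65], [-2.57, 2.57]. Speed limits (rad/s): [2.79, 2.79, 3.14, 3.14, 3.14, 3.14].

## Interface

Orientations are given as a unit quaternion [w, x, y, z].
In Python, from rig import manip gives the robot as it stands.
- The arm moves only by the tool move_arm, never from a script. Its argument "steps" is a list of rows, each an object with "gripper": the opening, from 0 (shut) to 1 (fully open); "travel": the shift along the tool's x, y, z in cm, a list of three; "spin": the turn about the tool's z in rad. A call has 1 to 5 rows; each row shifts and turns the commanded pose from where the row before left it, along the tool's axes as they then stand; what a row does not reach is not made up. A row lasts 1/10 s, in which the tool goes at most 50 mm and 8.59 degrees, less where a joint would pass 70% of its speed; a pose out of reach is approached as far as the arm can. A call with a gripper value outside its range is refused whole. The fingers move at their own pace and stop on an object; the grip force is fixed at half the most. Time passes only in rows, so rows that do not move let the fingers close. It gives the time, the measured TCP pose, the force, the opening and the grip force at its end, in the units of the state.
- manip.get_state(): the state, without advancing time (a new reading comes with each control period).
- manip.grab_frame(name): name is "scene" or "side" or "wrist"; returns the picture (400x640x3 uint8, blue, green, red); there is no depth.
- manip.camera_model(name): a dict with "intrinsics" (3x3 intrinsics, pixels), "R" (3x3) and "t" (3): a world point X has camera coordinates R X + t. Camera axes: x right, y down, z forward; pixel columns grow to the right and rows downward; lengths in m; the calibration is good to about 2 mm. A picture is of the moment at which its call begins: read the wrist's pose just before it. camera_model takes no time and is no camera call; for the wrist camera it gives the pose at the moment of the call.
- manip.finish_job(): hands the job in; it is judged then, once.
The state is a dict: "time": time; "q": joint angles; "joint_velocities": joint speeds; "tau": joint torques, N m; "ee_pos": TCP position; "tcp_rot": TCP orientation; "wrist_force": force on the tool from outside, world axes, zero at the start; "wrist_torque": the same for the moment, N m; "opening": finger opening in m; "gripper_force": force on a finger pad.
Only numpy, scipy, OpenCV 4.12 (cv2) and the standard library are available. Lean on these libraries where they do the work, as an engineer would, in place of code of your own. Each camera call takes 0.05 s, during which the arm holds its last target. There are 200 camera calls.

## Task

A thin-walled bronze bush has rolled into the back corner under the wire bench riser, too low for a hand. Hold the reacher by its pistol grip, slide its open jaws in around the bush, squeeze the trigger just enough to hold the bush without squashing it or jamming anything against the riser, draw it out in the closed jaws and stand it gently on end on the rubber mat, touching it with nothing but the reacher. Then let the jaws open, back them right off the bush and lay the reacher down flat on the bench, leaving the tin, the rivet gun and the tape roll where they are.

Things in the scene. Friction and masses are not known exactly. Their poses are not given: they have to be found in the camera images.
- reacher: Black pistol-grip reacher, 355 mm long, 28 mm thick, 240 g, lying on its side, flat underside. Origin on the shaft line at the underside, beside the grip; z up, x along the shaft to the jaws, grip towards -y: x -15 to 15 mm, y -118 to -14. Housing x -15 to 70, y -17 to 17; shaft 12 mm thick, at z 14; jaw head x 254 to 284, y -24 to 20. None while held: keep its pose from before.
- reacher_grip (a point): Where to take it: midway between the back of the grip and the front of the free trigger (reacher x 13, y -46, z 14 mm), 56 mm apart, 44 when fully squeezed. One finger behind the grip, the other in front of the trigger, closing along the reacher's x. As both fingers move evenly, the reacher creeps along its +x by half the trigger's travel when squeezed, and back on release.
- trigger (a joint): Travel of the trigger bar (8 mm thick, reacher y -68 to -22, z 3 to 25) straight back to the grip: 0 free, 0.012 m fully squeezed. Its spring needs 12 N to start and 17 N fully squeezed (15.8 N at 9 mm), rubbing 0.4 N: fingers closing with 10 N or less hold the reacher with its jaws open, more closes them; eased to 8 N, or opened, the spring opens them again.
- jaw: Moving jaw, a bar 64 mm long, 8 thick, on the -y side of the head. Origin on its pivot (reacher x 276, y -16, z 14 mm), its x to its tip, inner face 4 mm to its +y. Turns 0.05 rad per mm of trigger: free it stands 0.45 rad open, at 9 mm it is parallel to the fixed jaw, 24 mm off it. It pinches the bush with the finger force above the spring's, x 0.9 with the bush at the head, x 0.4 near the tips.
- reacher_tip (a point): Tip of the fixed jaw (reacher x 340, y 19, z 14 mm), a straight bar on the +y side from x 284, inner face y 12, outer face y 20 mm. Over the last 12 mm the inner faces of both jaws slope 6 mm outwards to thin lead-in tips: the middle of the bush must lie behind that slope (x under 328) or it slips out, so the tips go right up to the rail. Jaws span z 4 to 24; open tips are 64 mm apart.
- reacher_throat (a point): Middle of the jaw head's front face, between the roots of the jaws: reacher x 284, y 0, z 14 mm.
- bush: The bush: a plain thin-walled bronze ring, 24 mm outside, 20 mm bore, 26 mm tall, 28 to 49 g, standing on end in the back corner under the riser; origin at the centre of its underside, z up its axis. It slides easily on the bench. A pinch of 3 to 6 N holds it well; over 8 N squashes it.
- bush_mid (a point): Middle of the bush, 13 mm above its underside.
- shelf: Bench riser, screwed down: a wire deck, 300 mm (x) by 200 (y), underside 48 and top 56 mm above the bench. Origin: centre of its footprint at bench height, z up. Open at -y (front) and at the +x end (10 mm legs at x 145, y -93 and 93). Sheet cheek at the -x end, inner face x -147; sheet back rail, inner face y 97. Fixed bins, 50 mm tall, on the deck at x 36 to 144, y 7 to 93.
- shelf_corner (a point): Foot of the corner where the inner faces of the riser's cheek and back rail meet (shelf x -147, y 97 mm, at bench height). The bush starts with its centre 18 to 26 mm from the cheek and 12 to 14 mm from the rail: the fixed jaw goes between bush and cheek, and pushes the bush aside if need be. Both are stiff: touch them with less than 6 N.
- mat: A square dark rubber mat, 120 by 120 by 3 mm, fixed to the bench; origin at the centre of its underside, sides along its x and y.
- tin: A round metal tin, 55 mm across and 33 mm tall, standing under the riser beside the bush, to be left alone; origin at the centre of its underside.
- rivet_gun: A red pneumatic rivet gun standing on its round base, 80 mm across and 207 mm tall, its barrel reaching 110 mm out to its -x at the top; to be left alone. Origin at the centre of its base.
- tape_roll: A roll of masking tape lying flat, 100 mm across and 25 mm tall, to be left alone; origin at the centre of its underside.
There are look-alikes about, which are no part of the job. Of the things shaped like the mat, the rubber one is meant.

How it is judged:
On the way, in this order (a step that is already met when the one before it is completed fails the run):
1. the reacher's jaws are squeezed shut on the bush while it is still under the riser (contact force between jaw and bush above 1 N and value of joint trigger above 0.006 m and y of bush in the frame of shelf above -0.08 m), for 0.3 s.
2. the bush has been drawn right out past the riser's front edge, still pinched in the jaws (contact force between jaw and bush above 0.7 N and value of joint trigger above 0.006 m and y of bush in the frame of shelf below -0.12 m), for 0.2 s.
At the end, for the whole second after the job is handed in: The bush stands upright and still on the mat (centre within 50 mm of the mat's centre each way), the jaws are open and off it (jaw head more than 75 mm from the bush's axis), and the reacher lies flat and still on the bench (x of bush in the frame of mat between -0.05 and 0.05 m and y of bush in the frame of mat between -0.05 and 0.05 m and z of bush in the frame of mat between 0 and 0.006 m and angle between bush's own z axis and vertical below 0.1 rad and linear speed of each of bush, reacher below 0.02 m/s and contact force between reacher and bush below 0.05 N and horizontal distance between reacher_throat and bush_mid above 0.075 m and value of joint trigger below 0.002 m and angle between reacher's own z axis and vertical below 0.15 rad and height (world z) of reacher below 0.015 m); the robot touches nothing.
It fails at once if the jaw pinched the bush with more than 9 N (contact force between jaw and bush above 9 N).
It fails at once if something was pushed against the riser with more than 7 N (contact force between shelf and anything else above 7 N).
It fails at once if the fingers or arm touched the bush (contact force between any of the fingers, the arm and bush above 0.3 N).
It fails at once if the bush was dropped, flung (over 0.8 m/s), tipped over, or banged down on the mat with more than 5 N (linear speed of bush above 0.8 m/s or angle between bush's own z axis and vertical above 0.6 rad or contact force between bush and mat above 5 N).
It fails at once if the tin, the rivet gun or the tape roll was moved by more than 15 mm (distance of any of tin, rivet_gun, tape_roll from where it was at the start of the episode above 0.015 m).
It also fails if it takes over 72 s, if anything falls off the work surface, if the arm or the gripper's body presses on something with over 40 N, if the wrist force passes 120 N, or if a joint passes its speed limit or range.

## Working session

There is one attempt and no reset: what is moved stays moved. The work goes in short steps, Python scripts to look and compute and a tool call to move; the robot and the scene stay as the last step left them, time stands still between calls to the robot, and variables do not carry over. Pictures are saved under pics/ and viewed, at most 10 in all, crops included, and the job is handed in when it is done.

Besides the shell and the picture viewer there is one more tool, called as a command line: name --argument value ..., lists and objects as JSON in quotes. move_arm: Moves the arm, as the interface text tells. Its arguments: {"type":"object","properties":{"steps":{"type":"array"}},"required":["steps"]}

```bash
mkdir -p pics
python3 - <<'E'
from rig import manip
import cv2
for n in("scene","side","wrist"):
    c=manip.camera_model(n);im=manip.grab_frame(n)
    cv2.imwrite(f"pics/{n}0.png",im); print(n,c["intrinsics"].round(1).tolist() if hasattr(c["intrinsics"],'round') else c["intrinsics"],c["R"],c["t"])
print(manip.get_state())
E
```

```text
scene [[404.4, 0.0, 319.5], [0.0, 404.4, 203.1], [0.0, 0.0, 1.0]] [[ 0.06802066  0.99758304 -0.01418691]
 [ 0.78392501 -0.06223717 -0.61772819]
 [-0.61711812  0.03089681 -0.7862637 ]] [ 0.00625878 -0.3584526   1.44526961]
side [[407.8, 0.0, 321.6], [0.0, 407.8, 199.2], [0.0, 0.0, 1.0]] [[-0.87926332 -0.47631896 -0.00403284]
 [-0.3025609   0.56501284 -0.76760497]
 [ 0.36790341 -0.67370671 -0.64091056]] [0.42579225 0.21695258 0.84206036]
wrist [[350.8, 0.0, 327.7], [0.0, 350.8, 199.9], [0.0, 0.0, 1.0]] [[ 0.37184187 -0.92829322 -0.00230524]
 [-0.9029842  -0.36227768  0.23102905]
 [-0.21529784 -0.08382468 -0.97294412]] [-0.54890625 -0.02273273  0.39080939]
{'time': 0.15, 'q': array([-1.29213034e+00,  8.78065622e-02,  1.37190176e+00, -1.32869471e-05,
        1.68363187e+00, -1.03111667e-01]), 'joint_velocities': array([ 0.0012548 , -0.00361153, -0.00514175, -0.00046182, -0.00043383,
        0.00104058]), 'tau': array([ 1.80048661e-03, -3.40641332e+01, -3.02795255e+01,  7.18886568e-02,
        3.05189949e-02, -1.10350340e-04]), 'ee_pos': array([ 0.20477946, -0.50998894,  0.20456412]), 'tcp_rot': array([-8.69825922e-04,  9.81835750e-01,  1.89730853e-01, -8.31749396e-05]), 'wrist_force': array([ 0.01301772,  0.10016109, -0.34206909]), 'wrist_torque': array([ 0.08021362, -0.02875097,  0.0105681 ]), 'gripper_force': 0.0, 'opening': 0.09400985061260309}
```

View pics/scene0.png

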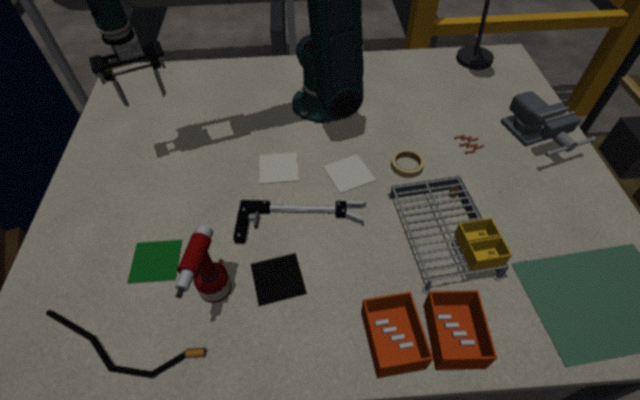

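View pics/side0.png

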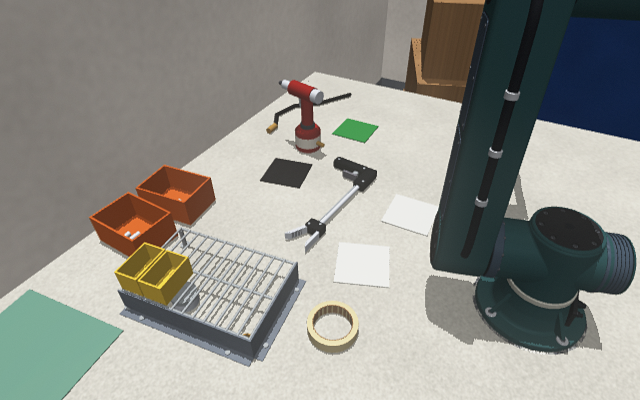

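Run:
```python
import cv2,numpy as np
s=cv2.imread("pics/scene0.png");d=cv2.imread("pics/side0.png")
f=lambda im,x,y,w,h,k:cv2.resize(im[y:y+h,x:x+w],None,fx=k,fy=k,interpolation=cv2.INTER_CUBIC)
a=f(s,380,165,100,60,4);b=f(s,228,190,150,60,800/150/1)
c=f(d,180,220,130,60,400/130)
top=np.hstack([a[:184],c[:184]]) if c.shape[0]>=184 else np.hstack([a[:c.shape[0]],c])
out=np.vstack([top,b[:,:800]]);print(a.shape,b.shape,c.shape,out.shape)
cv2.imwrite("pics/crop1.png",cv2.convertScaleAbs(out,alpha=1.3))
```

```text
(240, 400, 3) (320, 800, 3) (185, 400, 3) (504, 800, 3)
```

View pics/crop1.png

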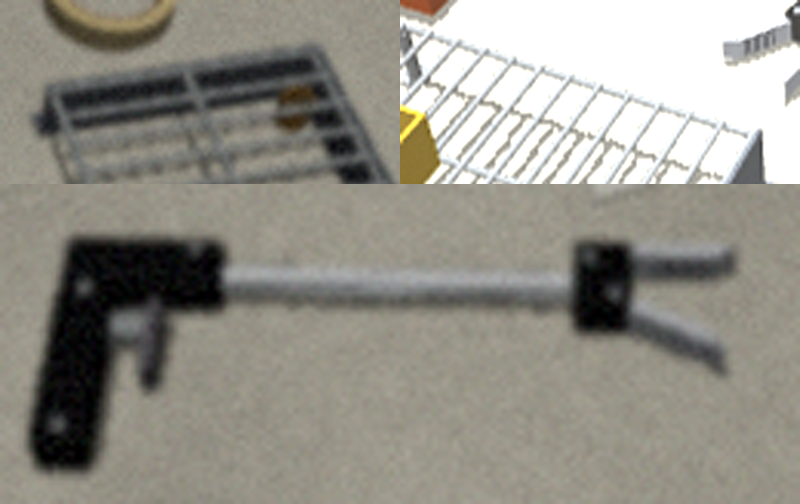

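```bash
cat > h.py <<'E'
import cv2,numpy as np
from rig import manip
def ray(c,p,z):
    K,R,t=[np.asarray(c[k]) for k in("intrinsics","R","t")]
    d=R.T@np.linalg.inv(K)@np.array([p[0],p[1],1.]);o=-R.T@t
    return o+d*(z-o[2])/d[2]
def proj(c,X):
    q=np.asarray(c["R"])@np.asarray(X)+c["t"];q=np.asarray(c["intrinsics"])@q;return q[:2]/q[2]
E
python3 - <<'E'
from h import *
s=manip.camera_model("scene");d=manip.camera_model("side")
P=lambda n,p,z,c=s:print(n,(ray(c,p,z)*1000).round(0))
P("shaftA",(270.2,207.6),.02);P("shaftB",(335.8,210.25),.02)
P("headL",(335.5,210),.024);P("grip end",(240.5,241),.028);P("fixtip",(365,204.5),.024);P("jawtip",(363.5,223.5),.024)
for n,p in dict(TL=(393,187),TR=(459.5,177.5),BR=(508,265),BL=(428,286)).items():P("deck"+n,p,.056)
for n,p in dict(b=(195.5,284)).items():pass
P("bush top",(453,190.5),.02);P("tape",(407,162),.02);P("gunbase",(213,285),.01)
im=cv2.imread("pics/scene0.png");hsv=cv2.cvtColor(im,cv2.COLOR_BGR2HSV)
m=cv2.inRange(hsv[245:310,235:320],(0,0,0),(180,255,45))
cs,_=cv2.findContours(m,0,2);k=max(cs,key=cv2.contourArea)
for q in cv2.boxPoints(cv2.minAreaRect(k)):P("mat",q+[235,245],.003)
P("deck cheek far side",(299,263),.056,d);P("sidedeck",(171,229),.056,d)
P("side deck corner near",(252,345),.056,d)
P("bush side",(247,333),.013,d)
E
```

```text
shaftA [ 475. -176.   20.]
shaftB [499.   5.  20.]
headL [501.   4.  24.]
grip end [ 585. -252.   28.]
fixtip [488.  88.  24.]
jawtip [552.  75.  24.]
deckTL [458. 168.  56.]
deckTR [438. 361.  56.]
deckBR [722. 398.  56.]
deckBL [762. 195.  56.]
bush top [454. 347.  20.]
tape [332. 239.  20.]
gunbase [ 698. -317.   10.]
mat [ 643. -233.    3.]
mat [ 616. -113.    3.]
mat [732. -90.   3.]
mat [ 756. -203.    3.]
deck cheek far side [447. 169.  56.]
sidedeck [759. 220.  56.]
side deck corner near [422. 369.  56.]
bush side [465. 335.  13.]
```

View pics/wrist0.png

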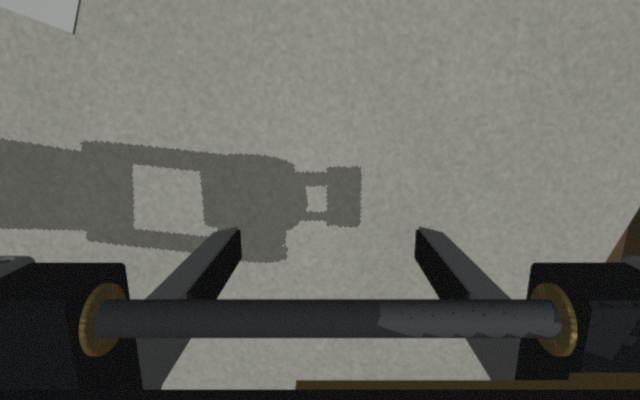

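Candidates. Bush: the bronze ring at scene (453,191), in the riser corner, is the only brown thing there; the red-brown rivets at (468,144) and the tape ring at (407,162) are not it. Mat: the black square at (278,278) is the rubber one, against green (155,260), white (278,167) and (350,172), and the large cutting mat (590,300). The reacher is at (300,210) with its jaws towards +y. The crop confirmed the bush and the reacher. The wrist view shows only bare bench.

move_arm --steps '[{"gripper":1,"travel":[3.6,-2.65,0],"spin":0},{"gripper":1,"travel":[3.6,-2.65,0],"spin":0},{"gripper":1,"travel":[3.6,-2.65,0],"spin":0},{"gripper":1,"travel":[3.6,-2.65,0],"spin":0},{"gripper":1,"travel":[3.6,-2.65,0],"spin":0}]'

```text
time: 0.65
ee_pos: [0.323, -0.3187, 0.2051]
tcp_rot: [-0.0, 0.982, 0.189, 0.0]
wrist_force: [0.9, 0.5, -0.1]
opening: 0.094
gripper_force: 0.0
```

move_arm --steps '[{"gripper":1,"travel":[3.6,-2.65,0],"spin":0},{"gripper":1,"travel":[3.6,-2.65,0],"spin":0},{"gripper":1,"travel":[3.6,-2.65,0],"spin":0},{"gripper":1,"travel":[3.6,-2.65,0],"spin":0},{"gripper":1,"travel":[3.6,-2.65,0],"spin":0}]'

```text
time: 1.15
ee_pos: [0.4408, -0.1286, 0.2053]
tcp_rot: [0.0, 0.982, 0.19, 0.0]
wrist_force: [0.3, -1.4, 0.2]
opening: 0.0941
gripper_force: 0.0
```

move_arm --steps '[{"gripper":1,"travel":[0,0,0],"spin":0.128},{"gripper":1,"travel":[0,0,0],"spin":0.128},{"gripper":1,"travel":[0,0,0],"spin":0.128},{"gripper":1,"travel":[0,0,0],"spin":0.128},{"gripper":1,"travel":[0,0,0],"spin":0}]'

```text
time: 1.65
ee_pos: [0.4401, -0.1302, 0.2051]
tcp_rot: [-0.0, 0.998, -0.065, -0.0]
wrist_force: [0.2, 1.1, 0.2]
opening: 0.0938
gripper_force: 0.0
```

Run:
```python
from h import *
import pickle
c=manip.camera_model("wrist");im=manip.grab_frame("wrist");cv2.imwrite("pics/w1.png",im);pickle.dump(c,open("w1.pkl","wb"))
st=manip.get_state();print(st["ee_pos"],st["tcp_rot"],st["time"])
```

```text
[ 0.44008299 -0.1302204   0.20515386] [-1.00701324e-04  9.97967547e-01 -6.37233820e-02 -3.08005290e-04] 1.7
```

View pics/w1.png

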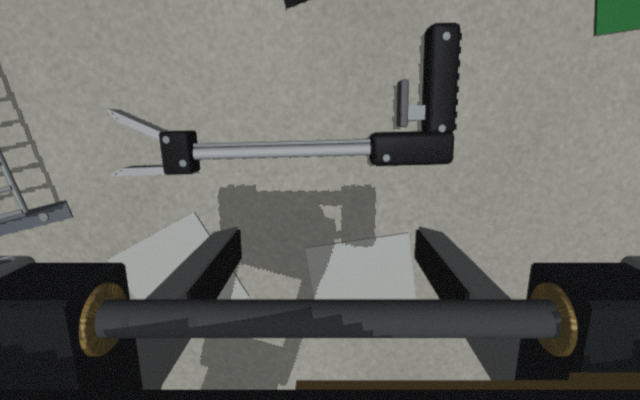

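The wrist view shows the reacher whole: shaft from (197,152) to (371,147), head at (180,152), grip at (442,80), trigger bar at (403,103), and the riser's front-left edge at (35,215).

Run:
```python
from h import *
import pickle
c=pickle.load(open("w1.pkl","rb"));im=cv2.imread("pics/w1.png");g=cv2.cvtColor(im,cv2.COLOR_BGR2GRAY).astype(int)
hsv=cv2.cvtColor(im,cv2.COLOR_BGR2HSV)
# black parts
m=cv2.inRange(im[10:185,140:480],(0,0,0),(60,60,60))
cs,_=cv2.findContours(m,0,2)
for k in sorted(cs,key=cv2.contourArea)[-3:]: print(cv2.contourArea(k),cv2.boundingRect(k),(cv2.boxPoints(cv2.minAreaRect(k))+[140,10]).round(0).tolist())
L=[]
for u in range(205,365,20):
    col=g[125:175,u]; bg=np.median(g[60:120,u]); d=np.abs(np.gradient(col)); 
    i=[j for j in range(len(d)) if d[j]>12]; L.append((u,125+i[0],125+i[-1])) if i else 0
print(L)
K=lambda p,z:(ray(c,p,z)*1000).round(1)[:2]
for u,a,b in L[::3]:print(K((u,(a+b)/2),.014))
print("head rear/front",K((193,152),.028),K((163,152),.028),"fixtip",K((112,173),.024),"jawtip",K((109,111),.024),"housing front",K((371,148),.028),"back",K((454,150),.028),"gripend",K((443,24),.028),"trig top",K((404,104),.025), "grip at trig back",K((457,103),.028))
print("riser corner",K((72,206),.056),K((70,217),.04))
```

```text
113.0 (257, 71, 4, 45) [[397.0, 81.0], [400.0, 81.0], [400.0, 125.0], [397.0, 125.0]]
1368.0 (20, 121, 40, 43) [[159.0, 131.0], [195.0, 127.0], [200.0, 172.0], [164.0, 176.0]]
6157.0 (229, 13, 93, 143) [[367.0, 164.0], [376.0, 18.0], [462.0, 23.0], [453.0, 170.0]]
[(205, 146, 159), (225, 142, 159), (245, 145, 159), (265, 144, 159), (285, 144, 157), (305, 143, 158), (325, 142, 156), (345, 142, 156)]
[487.3  -5.4]
[480.1 -68.2]
[ 474.5 -131.1]
head rear/front [490.1   1.6] [494.1  31.7] fixtip [479.6  91.3] jawtip [540.7  77.3] housing front [ 470.7 -177.6] back [ 457.8 -260.6] gripend [ 576.4 -255.9] trig top [ 509.2 -214.7] grip at trig back [ 503.3 -265.7]
riser corner [455.7 118.1] [442.2 136.1]
```

move_arm --steps '[{"gripper":1,"travel":[-1.1,-4.7,-0.3],"spin":-0.022},{"gripper":1,"travel":[-1.1,-4.7,-0.3],"spin":0},{"gripper":1,"travel":[-1.1,-4.7,-0.3],"spin":0},{"gripper":1,"travel":[-1.1,-4.7,-0.3],"spin":0},{"gripper":1,"travel":[-1.1,-4.7,-0.3],"spin":0}]'

```text
time: 2.2
ee_pos: [0.4114, 0.1109, 0.2207]
tcp_rot: [-0.0, 0.999, -0.053, 0.0]
wrist_force: [1.1, -0.4, 1.0]
opening: 0.0939
gripper_force: 0.0
```

move_arm --steps '[{"gripper":1,"travel":[-1.1,-4.7,0],"spin":0},{"gripper":1,"travel":[-1.1,-4.7,0],"spin":0},{"gripper":1,"travel":[-1.1,-4.7,0],"spin":0},{"gripper":1,"travel":[0,0,0],"spin":0},{"gripper":1,"travel":[0,0,0],"spin":0}]'

```text
time: 2.7
ee_pos: [0.394, 0.2535, 0.2201]
tcp_rot: [0.001, 0.999, -0.052, -0.0]
wrist_force: [-0.6, -0.1, -0.2]
opening: 0.0939
gripper_force: 0.0
```

Run:
```python
from h import *
import pickle
c=manip.camera_model("wrist");im=manip.grab_frame("wrist");cv2.imwrite("pics/w2.png",im);pickle.dump(c,open("w2.pkl","wb"))
st=manip.get_state();print(st["ee_pos"],st["tcp_rot"],st["time"])
```

```text
[0.39438602 0.25257502 0.22020516] [ 5.64969683e-04  9.98581450e-01 -5.32424079e-02 -1.23898936e-04] 2.75
```

View pics/w2.png

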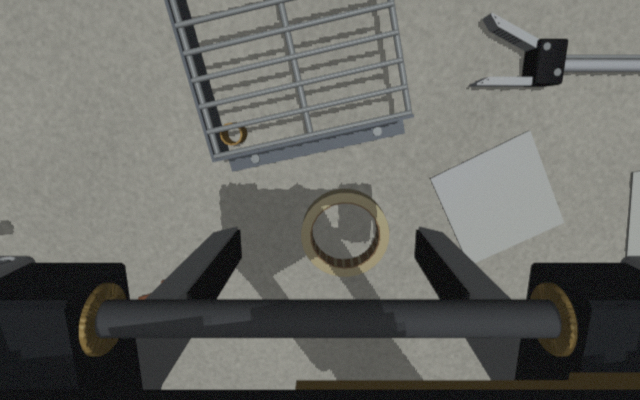

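The wrist view shows the bush's top ring at (233,134), tight in the riser corner, whose deck corner is at (214,159). The front-left deck corner is at (411,116), the tape roll at (345,233), and the open jaws at (480,50).

Run:
```python
from h import *
import pickle
c=pickle.load(open("w2.pkl","rb"));im=cv2.imread("pics/w2.png");hsv=cv2.cvtColor(im,cv2.COLOR_BGR2HSV)
K=lambda p,z:(ray(c,p,z)*1000).round(1)[:2]
m=cv2.inRange(hsv[115:155,210:260],(5,90,30),(28,255,255));ys,xs=np.nonzero(m)
print("bush bbox",xs.min()+210,xs.max()+210,ys.min()+115,ys.max()+115,len(xs))
a,b=K((214,159),.054),K((411,116),.054);print("deck corner",a,"front",b,np.linalg.norm(b-a))
yh=(a-b)/np.linalg.norm(a-b);xh=np.array([yh[1],-yh[0]]);print("xh",xh,"yh",yh)
r=K((166,0),.054);print("rail dir",(r-a)/np.linalg.norm(r-a))
corner=a+3*xh-3*yh;print("inner corner",corner)
for p,z in(((233,134),.026),((234,131),.026)):
    q=K(p,z);print("bush",q,"from cheek",(q-corner)@xh,"from rail",-(q-corner)@yh)
d=manip.camera_model("side");print("tin?",(ray(d,(190,297),.033)*1000).round(0))
cv2.imwrite("pics/w2c.png",np.hstack([cv2.resize(im[85:175,190:290],(500,450),interpolation=cv2.INTER_CUBIC),cv2.resize(cv2.imread("pics/side0.png")[270:350,160:215],(300,450),interpolation=cv2.INTER_CUBIC)]))
```

```text
bush bbox 220 246 123 144 209
deck corner [432.4 362.6] front [453.3 167.4] 196.315689642983
xh [0.99431686 0.10646118] yh [-0.10646118  0.99431686]
rail dir [0.99298058 0.11827747]
inner corner [435.70233412 359.93643296]
bush [453.8 347.5] from cheek 16.67081697353286 from rail 14.292453833790423
bush [456.7 345.9] from cheek 19.383997977907228 from rail 16.192098231434898
tin? [605. 333.  33.]
```

View pics/w2c.png

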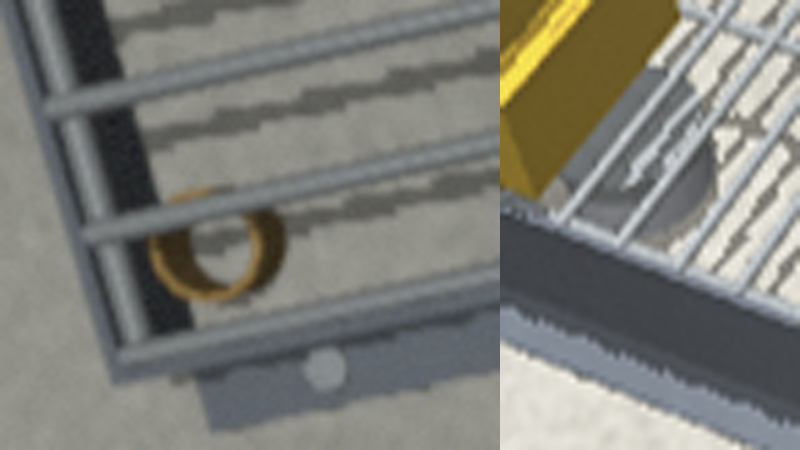

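move_arm --steps '[{"gripper":1,"travel":[1.66,4.7,0],"spin":0},{"gripper":1,"travel":[1.66,4.7,0],"spin":0},{"gripper":1,"travel":[1.66,4.7,0],"spin":0},{"gripper":1,"travel":[1.66,4.7,0],"spin":0},{"gripper":1,"travel":[1.66,4.7,0],"spin":0}]'

```text
time: 3.25
ee_pos: [0.4512, 0.0065, 0.2208]
tcp_rot: [0.0, 0.998, -0.055, 0.001]
wrist_force: [0.1, -0.8, -0.2]
opening: 0.0941
gripper_force: 0.0
```

move_arm --steps '[{"gripper":1,"travel":[1.66,4.7,0],"spin":0},{"gripper":1,"travel":[1.66,4.7,0],"spin":0},{"gripper":1,"travel":[1.66,4.7,0],"spin":0},{"gripper":1,"travel":[1.66,4.7,0],"spin":0},{"gripper":1,"travel":[1.66,4.7,0],"spin":0}]'

```text
time: 3.75
ee_pos: [0.5072, -0.2365, 0.2208]
tcp_rot: [0.0, 0.998, -0.056, 0.0]
wrist_force: [1.4, -0.1, 0.6]
opening: 0.0942
gripper_force: 0.0
```

move_arm --steps '[{"gripper":1,"travel":[0,0.7,3],"spin":0},{"gripper":1,"travel":[0,0,3],"spin":0},{"gripper":1,"travel":[0,0,0],"spin":0},{"gripper":1,"travel":[0,0,0],"spin":0}]'

```text
time: 4.15
ee_pos: [0.5067, -0.2403, 0.1606]
tcp_rot: [-0.0, 0.998, -0.055, -0.001]
wrist_force: [0.2, 0.6, -0.1]
opening: 0.0935
gripper_force: 0.0
```

Run:
```python
from h import *
s=manip.camera_model("scene")
print("barrel tip",[(ray(s,(181,293),z)*1000).round(0) for z in(.16,.19)],"head",(ray(s,(205,235),.19)*1000).round(0))
c=manip.camera_model("wrist");im=manip.grab_frame("wrist");cv2.imwrite("pics/w3.png",im)
st=manip.get_state();print(st["ee_pos"],st["tcp_rot"],st["q"].round(2),st["time"])
o=np.array([461.5,-247.8,0]);d=np.array([.105,.9945,0]);y=np.array([-.9945,.105,0])
R=lambda a,b,z:proj(c,(o+a*d+b*y+[0,0,z])/1000).round(0)
print("expect grip end corners",R(-15,-118,28),R(15,-118,28),"trig front",R(41,-68,25),R(41,-30,25),"housing front",R(70,17,28),R(70,-17,28),"shaft",R(120,0,14))
g=im[:230,:]
m=cv2.inRange(g,(0,0,0),(60,60,60));cs,_=cv2.findContours(m,0,2)
k=max(cs,key=cv2.contourArea);print(cv2.contourArea(k),cv2.approxPolyDP(k,4,True)[:,0].tolist())
```

```text
barrel tip [array([ 789., -340.,  160.]), array([ 805., -329.,  190.])] head [ 671. -297.  190.]
[ 0.50778407 -0.24018394  0.16210487] [ 5.61868115e-04  9.98504602e-01 -5.46576329e-02  8.86912156e-04] [-0.54  0.12  1.42 -0.    1.6   1.14] 4.2
expect grip end corners [360. 109.] [325. 109.] trig front [296. 166.] [298. 207.] housing front [268. 256.] [266. 222.] shaft [219. 234.]
8928.5 [[141, 0], [176, 85], [297, 42], [284, 0]]
```

Run:
```python
from h import *
im=cv2.imread("pics/w3.png");m=cv2.inRange(im,(0,0,0),(60,60,60))
for v in(115,130,150,165,180,195):
    r=np.nonzero(m[v,240:420])[0]+240; sp=np.split(r,np.nonzero(np.diff(r)>2)[0]+1); print(v,[(int(a[0]),int(a[-1])) for a in sp if len(a)>2])
    g=cv2.cvtColor(im,cv2.COLOR_BGR2GRAY)[v,280:318];print(g.tolist())
print([int(np.nonzero(m[60:200,u])[0].min()+60) for u in(332,340,350)])
```

```text
115 [(326, 357)]
[147, 148, 147, 149, 151, 150, 151, 149, 150, 148, 146, 143, 144, 140, 140, 139, 142, 146, 142, 146, 143, 144, 141, 142, 140, 142, 144, 144, 146, 146, 145, 144, 147, 143, 146, 146, 148, 146]
130 [(325, 357)]
[145, 145, 146, 148, 145, 149, 153, 154, 153, 151, 154, 153, 150, 151, 148, 144, 145, 144, 146, 152, 148, 148, 147, 145, 147, 149, 148, 148, 146, 145, 146, 148, 146, 145, 147, 146, 149, 148]
150 [(325, 357)]
[150, 147, 148, 149, 146, 146, 148, 151, 150, 151, 151, 149, 150, 151, 148, 145, 151, 151, 153, 152, 151, 150, 148, 144, 144, 142, 145, 145, 147, 149, 151, 150, 150, 154, 150, 151, 152, 155]
165 [(299, 304), (325, 357)]
[145, 145, 145, 150, 152, 149, 144, 143, 141, 145, 148, 149, 149, 146, 145, 143, 142, 125, 85, 59, 53, 49, 47, 47, 51, 82, 129, 145, 145, 145, 147, 145, 150, 150, 149, 146, 145, 145]
180 [(325, 357)]
[144, 145, 147, 147, 144, 146, 145, 148, 149, 147, 152, 154, 152, 152, 151, 149, 113, 82, 92, 94, 99, 100, 101, 94, 80, 54, 91, 136, 146, 146, 149, 147, 150, 146, 148, 147, 146, 144]
195 [(326, 356)]
[97, 93, 95, 96, 97, 97, 99, 101, 100, 99, 98, 95, 97, 100, 98, 97, 88, 73, 73, 77, 74, 75, 79, 92, 82, 52, 63, 107, 117, 119, 122, 113, 112, 107, 103, 97, 92, 95]
[110, 110, 110]
```

move_arm --steps '[{"gripper":1,"travel":[0.1,0,4],"spin":0},{"gripper":1,"travel":[0,0,4],"spin":0},{"gripper":1,"travel":[0,0,4],"spin":0},{"gripper":1,"travel":[0,0,2.5],"spin":0},{"gripper":0.65,"travel":[0,0,1],"spin":0}]'

```text
time: 4.7
ee_pos: [0.5084, -0.2388, 0.0047]
tcp_rot: [-0.0, 0.999, -0.054, -0.001]
wrist_force: [0.2, 0.1, -0.6]
opening: 0.089
gripper_force: 0.0
```

move_arm --steps '[{"gripper":0.65,"travel":[0,0,0],"spin":0},{"gripper":0.62,"travel":[0,0,0],"spin":0},{"gripper":0.62,"travel":[0,0,0],"spin":0},{"gripper":0.6,"travel":[0,0,0],"spin":0},{"gripper":0.6,"travel":[0,0,0],"spin":0}]'

```text
time: 5.2
ee_pos: [0.5096, -0.2396, 0.0067]
tcp_rot: [0.001, 0.999, -0.054, 0.001]
wrist_force: [-0.5, 0.2, -0.2]
opening: 0.0566
gripper_force: 0.0
```

move_arm --steps '[{"gripper":0.595,"travel":[0,0,0],"spin":0},{"gripper":0.595,"travel":[0,0,0],"spin":0},{"gripper":0.595,"travel":[0,0,0],"spin":0}]'

```text
time: 5.5
ee_pos: [0.5094, -0.2397, 0.0062]
tcp_rot: [0.001, 0.999, -0.054, 0.001]
wrist_force: [-0.1, -0.4, 3.2]
opening: 0.0561
gripper_force: 3.5
```

move_arm --steps '[{"gripper":0.592,"travel":[0,0,0],"spin":0},{"gripper":0.592,"travel":[0,0,0],"spin":0},{"gripper":0.59,"travel":[0,0,0],"spin":0},{"gripper":0.59,"travel":[0,0,0],"spin":0}]'

```text
time: 5.9
ee_pos: [0.5094, -0.2398, 0.0063]
tcp_rot: [0.001, 0.999, -0.054, 0.001]
wrist_force: [-0.9, -1.7, 5.4]
opening: 0.0556
gripper_force: 13.2
```

move_arm --steps '[{"gripper":0.59,"travel":[0,0,-0.3],"spin":0},{"gripper":0.59,"travel":[0,0,-0.3],"spin":0},{"gripper":0.59,"travel":[0,0,-0.3],"spin":0},{"gripper":0.59,"travel":[0,0,0],"spin":0}]'

```text
time: 6.3
ee_pos: [0.5088, -0.239, 0.0143]
tcp_rot: [-0.0, 0.999, -0.054, -0.0]
wrist_force: [0.2, -0.4, -3.0]
opening: 0.0557
gripper_force: 12.4
```

Run:
```python
from h import *
im=manip.grab_frame("side");cv2.imwrite("pics/s1.png",im)
w=manip.grab_frame("wrist");cv2.imwrite("pics/w4.png",w)
a=cv2.resize(im[120:270,270:400],(520,600),interpolation=cv2.INTER_CUBIC)
b=cv2.resize(w[:,160:480],(280,350));b=cv2.copyMakeBorder(b,0,250,0,0,0)
cv2.imwrite("pics/v8.png",np.hstack([a,b]))
st=manip.get_state();print(st["ee_pos"],st["wrist_force"],st["wrist_torque"],st["gripper_force"],st["opening"])
```

```text
[ 0.50874457 -0.23896623  0.01413734] [ 0.37514931  0.77982133 -1.62529972] [-0.07351515 -0.04178196 -0.02493652] 12.445838302373886 0.0558982865647151
```

View pics/v8.png

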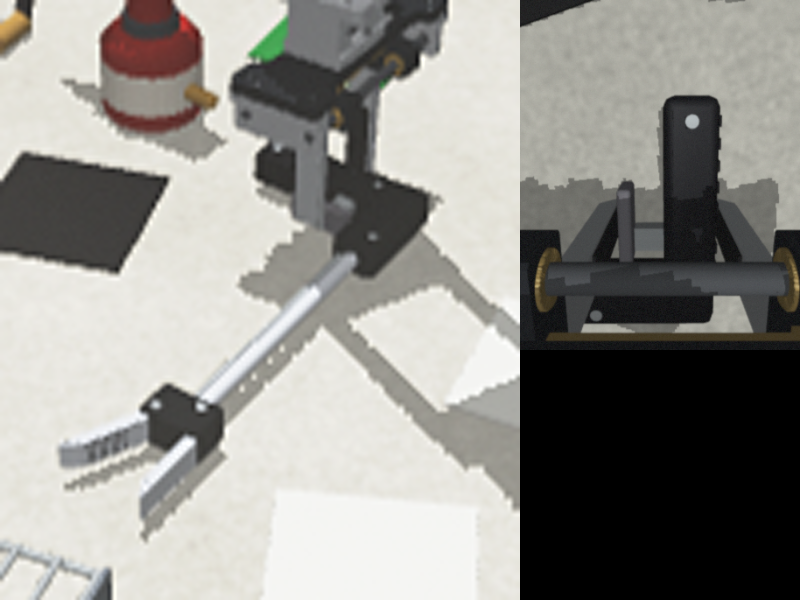

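The side crop shows the reacher hanging level, jaws open at crop (110,460), about 8 mm off the bench; the wrist crop shows both fingers square on grip and trigger. Next comes lining it up with the riser.

move_arm --steps '[{"gripper":0.59,"travel":[1.26,-1.26,0],"spin":0},{"gripper":0.59,"travel":[1.26,-1.26,0],"spin":0},{"gripper":0.59,"travel":[1.26,-1.26,0],"spin":0},{"gripper":0.59,"travel":[1.26,-1.26,0],"spin":0},{"gripper":0.59,"travel":[0,0,0],"spin":-0.054}]'

```text
time: 6.9
ee_pos: [0.5672, -0.192, 0.0145]
tcp_rot: [-0.0, 1.0, -0.025, 0.001]
wrist_force: [0.5, -0.4, -2.6]
opening: 0.0558
gripper_force: 12.2
```

move_arm --steps '[{"gripper":0.59,"travel":[0,0,0],"spin":-0.054},{"gripper":0.59,"travel":[0,0,0],"spin":-0.054},{"gripper":0.59,"travel":[0,0,0],"spin":-0.054},{"gripper":0.59,"travel":[0,0,0],"spin":0},{"gripper":0.59,"travel":[0,0,0],"spin":0}]'

```text
time: 7.4
ee_pos: [0.5651, -0.1939, 0.0144]
tcp_rot: [-0.0, 0.999, 0.054, -0.0]
wrist_force: [0.8, 0.1, -2.0]
opening: 0.0558
gripper_force: 12.1
```

```bash
cat > rp.py <<'E'
from h import *
def pose(st,creep=0.):
    w,x,y,z=st["tcp_rot"];ty=np.array([2*(x*y-w*z),w*w-x*x+y*y-z*z]);d=-ty/np.linalg.norm(ty);yh=np.array([-d[1],d[0]])
    return st["ee_pos"][:2]*1000-(13-creep)*d+46*yh,d,yh      # origin, x axis, y axis (mm)
E
python3 - <<'E'
from rp import *
st=manip.get_state();o,d,y=pose(st)
C=np.array([433.5,361]);xh=np.array([.994,.110]);yh=np.array([-.110,.994])
tip=o+340*d+20*y;hd=o+254*d+20*y
print(st["ee_pos"],"d",d,"tip: from cheek",(tip-C)@xh,"from rail",(tip-C)@yh,"head from cheek",(hd-C)@xh)
zl=(st["ee_pos"][2]-.0063)*1000
for n in("scene","side"):
    c=manip.camera_model(n);im=manip.grab_frame(n);cv2.imwrite(f"pics/{n}2.png",im)
    X=lambda a,b,z:proj(c,np.r_[o+a*d+b*y,z+zl]/1000).round(1)
    print(n,"fixtip in/out",X(340,18,24),X(340,20,24),"head front corners",X(284,20,28),X(284,-24,28),"head rear",X(254,20,28),X(254,-24,28))
    if n=="scene":
        r=im[150:260,250:400]; m=cv2.inRange(r,(0,0,0),(45,45,45)); cs,_=cv2.findContours(m,0,2)
        for k in cs:
            if cv2.contourArea(k)>30: print(cv2.contourArea(k),(cv2.boxPoints(cv2.minAreaRect(k))+[250,150]).round(1).tolist())
E
```

```text
[ 0.56513457 -0.19385476  0.01435566] d [-0.10735986  0.99422023] tip: from cheek 4.672550699400976 from rail -238.80954711159882 head from cheek 4.444777906039697
scene fixtip in/out [377.  195.9] [376.8 195.3] head front corners [357.5 197.3] [361.2 209.7] head rear [346.9 198.9] [350.4 211.3]
54.5 [[272.0, 254.0], [296.0, 254.0], [296.0, 259.0], [272.0, 259.0]]
130.5 [[347.4, 199.6], [358.4, 198.2], [360.4, 214.4], [349.5, 215.8]]
1279.5 [[230.1, 243.6], [268.1, 177.4], [301.8, 196.8], [263.8, 262.9]]
817.5 [[250.0, 150.0], [273.0, 150.0], [273.0, 204.0], [250.0, 204.0]]
side fixtip in/out [302.  253.6] [302.8 253.9] head front corners [312.7 236.1] [295.5 231.1] head rear [317.7 227.7] [300.8 223. ]
```

Run:
```python
from rp import *
st=manip.get_state();o,d,y=pose(st)
C=np.array([433.5,361]);xh=np.array([.994,.110]);yh=np.array([-.110,.994]);b=C+19.5*xh-13*yh
print("bush model",b)
for n,box in(("scene",(440,180,30,22)),("side",(225,315,40,35))):
    c=manip.camera_model(n);im=cv2.imread(f"pics/{n}2.png");u,v,w,h=box
    hsv=cv2.cvtColor(im,cv2.COLOR_BGR2HSV)[v:v+h,u:u+w]
    m=cv2.inRange(hsv,(5,100,25),(28,255,255));ys,xs=np.nonzero(m)
    print(n,"bronze",len(xs),xs.mean()+u,ys.mean()+v,xs.min()+u,xs.max()+u,ys.min()+v,ys.max()+v)
    P=np.array([proj(c,np.r_[b+12*np.array([np.cos(t),np.sin(t)]),z]/1000) for t in np.linspace(0,6.28,40) for z in(0,26)])
    print("model bbox",P.min(0).round(1),P.max(0).round(1),P.mean(0).round(1))
    for q in((-3,3,56),(-3,-197,56),(297,-197,56),(297,3,56)): print("deck",q,proj(c,np.r_[C+q[0]*xh+q[1]*yh,q[2]]/1000).round(1))
```

```text
bush model [454.313 350.223]
scene bronze 41 453.390243902439 190.73170731707316 450 458 187 196
model bbox [448.2 185.9] [458.9 198. ] [453.5 192. ]
deck (-3, 3, 56) [459.6 175.5]
deck (-3, -197, 56) [391.4 185.6]
deck (297, -197, 56) [428.2 281.4]
deck (297, 3, 56) [508.5 267.4]
side bronze 11 247.0 334.54545454545456 244 249 334 336
model bbox [239.3 332.1] [253.9 351.3] [246.5 341.6]
deck (-3, 3, 56) [250.2 340.4]
deck (-3, -197, 56) [297.7 260.8]
deck (297, -197, 56) [180.4 224.4]
deck (297, 3, 56) [117.5 288.9]
```

move_arm --steps '[{"gripper":0.59,"travel":[-0.1,-2,0],"spin":0},{"gripper":0.59,"travel":[0,-3,0],"spin":0},{"gripper":0.59,"travel":[0,-3,0],"spin":0},{"gripper":0.59,"travel":[0,-3,0],"spin":0},{"gripper":0.59,"travel":[0,-3,0],"spin":0}]'

```text
time: 8.0
ee_pos: [0.5477, -0.0532, 0.0145]
tcp_rot: [-0.0, 0.999, 0.054, -0.0]
wrist_force: [-0.1, 0.1, -2.4]
opening: 0.0559
gripper_force: 12.4
```

move_arm --steps '[{"gripper":0.59,"travel":[0,-2,0.2],"spin":0},{"gripper":0.59,"travel":[0,-1,0.2],"spin":0},{"gripper":0.59,"travel":[0,-1,0.2],"spin":0},{"gripper":0.59,"travel":[0,0,0],"spin":0},{"gripper":0.59,"travel":[0,0,0],"spin":0}]'

```text
time: 8.5
ee_pos: [0.5442, -0.0161, 0.0084]
tcp_rot: [0.0, 0.999, 0.054, -0.0]
wrist_force: [-0.1, 0.7, -1.7]
opening: 0.0556
gripper_force: 11.9
```

```bash
cat > chk.py <<'E'
from rp import *
import sys
k=sys.argv[1];st=manip.get_state();cr=(56-st["opening"]*1000)/2;o,d,y=pose(st,cr)
C=np.array([433.5,361]);xh=np.array([.994,.110]);yh=np.array([-.110,.994])
tip=o+340*d+20*y;hd=o+254*d+20*y
print(st["time"],st["ee_pos"].round(4),"tip: cheek",((tip-C)@xh).round(1),"rail",((tip-C)@yh).round(1),"head cheek",((hd-C)@xh).round(1),"F",st["wrist_force"].round(1),"T",st["wrist_torque"].round(2),"op",st["opening"].round(4),st["gripper_force"].round(1))
zl=(st["ee_pos"][2]-.0063)*1000;out=[]
for n,(u,v,w,h) in dict(scene=(385,165,100,60),side=(215,235,120,120)).items():
    c=manip.camera_model(n);im=manip.grab_frame(n);cv2.imwrite(f"pics/{n}_{k}.png",im)
    X=lambda a,b,z:proj(c,np.r_[o+a*d+b*y,z+zl]/1000).round(1).tolist()
    print(n,"tip",X(340,19,24),"head",X(284,20,28),X(284,-24,28),X(254,20,28),X(254,-24,28))
    out.append(cv2.resize(im[v:v+h,u:u+w],None,fx=400/w,fy=400/w,interpolation=cv2.INTER_CUBIC))
H=max(a.shape[0] for a in out);out=[cv2.copyMakeBorder(a,0,H-a.shape[0],0,0,0) for a in out]
cv2.imwrite(f"pics/chk_{k}.png",cv2.convertScaleAbs(np.hstack(out),alpha=1.3))
E
python3 chk.py a
```

```text
Traceback (most recent call last):
  File "chk.py", line 6, in <module>
    print(st["time"],st["ee_pos"].round(4),"tip: cheek",((tip-C)@xh).round(1),"rail",((tip-C)@yh).round(1),"head cheek",((hd-C)@xh).round(1),"F",st["wrist_force"].round(1),"T",st["wrist_torque"].round(2),"op",st["opening"].round(4),st["gripper_force"].round(1))
                                                                                                                                                                                                                 ^^^^^^^^^^^^^^^^^^^
AttributeError: 'float' object has no attribute 'round'
```

```bash
sed -i 's/st\["opening"\].round(4),st\["gripper_force"\].round(1)/round(st["opening"],4),round(float(st["gripper_force"]),1)/' chk.py; python3 chk.py a
```

```text
8.5 [ 0.5442 -0.0161  0.0084] tip: cheek 3.4 rail -59.6 head cheek 3.2 F [-0.1  0.7 -1.7] T [-0.06 -0.    0.05] op 0.0556 11.9
scene tip [437.2, 187.4] head [418.5, 189.1] [423.7, 201.0] [408.4, 190.6] [413.3, 202.5]
side tip [265.0, 320.2] head [278.5, 296.9] [259.3, 290.2] [285.1, 285.8] [266.2, 279.5]
```

View pics/chk_a.png

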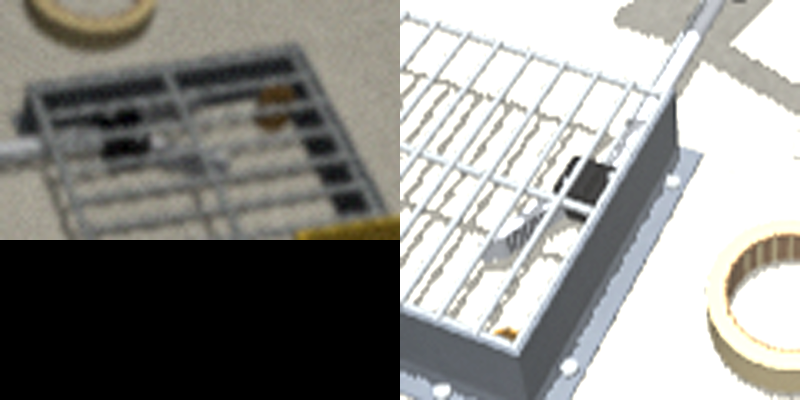

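The crop shows the jaws inside the riser, open and clear of the wires. The moving jaw is at scene crop (205,160), the bush straight ahead at (275,105), and the fixed jaw runs along the cheek.

move_arm --steps '[{"gripper":0.59,"travel":[0,-0.7,0],"spin":0},{"gripper":0.59,"travel":[0,-0.7,0],"spin":0},{"gripper":0.59,"travel":[0,-0.7,0],"spin":0},{"gripper":0.59,"travel":[0,-0.7,0],"spin":0},{"gripper":0.59,"travel":[0,-0.7,0],"spin":0}]'

```text
time: 9.1
ee_pos: [0.5403, 0.0199, 0.0085]
tcp_rot: [0.0, 0.999, 0.054, 0.0]
wrist_force: [-1.0, 0.3, -2.6]
opening: 0.056
gripper_force: 12.0
```

move_arm --steps '[{"gripper":0.59,"travel":[0,-0.4,0],"spin":0},{"gripper":0.59,"travel":[0,-0.4,0],"spin":0},{"gripper":0.59,"travel":[0,-0.4,0],"spin":0},{"gripper":0.59,"travel":[0,0,0],"spin":0}]'

```text
time: 9.5
ee_pos: [0.539, 0.0315, 0.0085]
tcp_rot: [-0.0, 0.999, 0.054, -0.0]
wrist_force: [0.1, -1.8, -1.5]
opening: 0.0556
gripper_force: 12.0
```

```bash
python3 chk.py b
python3 - <<'E'
import cv2,numpy as np
for n,(u,v,w,h) in(("scene",(440,180,30,22)),("side",(225,315,40,35))):
  for k in"ab":
    im=cv2.imread(f"pics/{n}_{k}.png");m=cv2.inRange(cv2.cvtColor(im,cv2.COLOR_BGR2HSV)[v:v+h,u:u+w],(5,100,25),(28,255,255));ys,xs=np.nonzero(m)
    print(n,k,len(xs),xs.mean()+u,ys.mean()+v)
E
```

```text
9.5 [0.539  0.0315 0.0085] tip: cheek 3.3 rail -11.8 head cheek 3.1 F [ 0.1 -1.8 -1.5] T [-0.04 -0.05 -0.02] op 0.0556 12.0
scene tip [453.0, 185.0] head [434.6, 186.6] [440.1, 198.4] [424.5, 188.1] [429.8, 199.9]
side tip [252.7, 341.2] head [267.3, 315.8] [247.5, 308.6] [274.5, 303.8] [255.0, 296.9]
scene a 41 453.4878048780488 190.73170731707316
scene b 38 453.60526315789474 190.73684210526315
side a 11 247.0 334.54545454545456
side b 11 247.0 334.54545454545456
```

move_arm --steps '[{"gripper":0.59,"travel":[0,-0.2,0],"spin":0},{"gripper":0.59,"travel":[0,-0.2,0],"spin":0},{"gripper":0.59,"travel":[0,-0.2,0],"spin":0},{"gripper":0.59,"travel":[0,0,0],"spin":0}]'

```text
time: 10.0
ee_pos: [0.5384, 0.0372, 0.0085]
tcp_rot: [-0.0, 0.999, 0.054, -0.0]
wrist_force: [-0.3, -0.2, -2.1]
opening: 0.0557
gripper_force: 12.0
```

move_arm --steps '[{"gripper":0.59,"travel":[0,-0.1,0],"spin":0},{"gripper":0.59,"travel":[0,-0.05,0],"spin":0},{"gripper":0.59,"travel":[0,0,0],"spin":0}]'

```text
time: 10.3
ee_pos: [0.5382, 0.0385, 0.0084]
tcp_rot: [0.0, 0.999, 0.054, -0.0]
wrist_force: [0.6, 1.0, -2.2]
opening: 0.0558
gripper_force: 12.0
```

move_arm --steps '[{"gripper":0.59,"travel":[0,-0.05,0],"spin":0},{"gripper":0.59,"travel":[0,-0.05,0],"spin":0},{"gripper":0.59,"travel":[0,0,0],"spin":0}]'

```text
time: 10.6
ee_pos: [0.5382, 0.0395, 0.0085]
tcp_rot: [0.0, 0.999, 0.054, 0.0]
wrist_force: [0.6, -0.3, -3.0]
opening: 0.0558
gripper_force: 12.0
```

move_arm --steps '[{"gripper":0.59,"travel":[0,-0.05,0],"spin":0},{"gripper":0.59,"travel":[0,0,0],"spin":0}]'

```text
time: 10.8
ee_pos: [0.5381, 0.04, 0.0085]
tcp_rot: [0.0, 0.999, 0.054, -0.0]
wrist_force: [0.6, 0.9, -1.7]
opening: 0.0558
gripper_force: 12.0
```

Run:
```python
from h import *
F=[]
for i in range(4):
    manip.grab_frame("scene");s=manip.get_state();F.append(np.r_[s["wrist_force"],s["wrist_torque"]])
print(np.mean(F,0).round(2),s["ee_pos"],s["time"])
```

```text
[-0.03 -0.12 -1.47 -0.1  -0.03  0.05] [0.53810292 0.04000601 0.00843327] 11.0
```

move_arm --steps '[{"gripper":0.59,"travel":[0,-0.05,0],"spin":0},{"gripper":0.59,"travel":[0,0,0],"spin":0}]'

```text
time: 11.2
ee_pos: [0.538, 0.0405, 0.0084]
tcp_rot: [0.0, 0.999, 0.054, -0.0]
wrist_force: [0.4, 0.2, -1.7]
opening: 0.056
gripper_force: 12.0
```

move_arm --steps '[{"gripper":0.59,"travel":[0,-0.05,0],"spin":0},{"gripper":0.59,"travel":[0,0,0],"spin":0}]'

```text
time: 11.4
ee_pos: [0.538, 0.041, 0.0084]
tcp_rot: [0.0, 0.999, 0.054, -0.0]
wrist_force: [-1.2, -0.4, -3.2]
opening: 0.0556
gripper_force: 12.0
```

move_arm --steps '[{"gripper":0.59,"travel":[0,-0.05,0],"spin":0},{"gripper":0.59,"travel":[0,0,0],"spin":0}]'

```text
time: 11.6
ee_pos: [0.538, 0.0415, 0.0085]
tcp_rot: [0.0, 0.999, 0.054, 0.0]
wrist_force: [0.1, -0.5, -1.9]
opening: 0.0557
gripper_force: 12.0
```

move_arm --steps '[{"gripper":0.59,"travel":[0,-0.05,0],"spin":0},{"gripper":0.59,"travel":[0,0,0],"spin":0}]'

```text
time: 11.8
ee_pos: [0.5379, 0.0421, 0.0085]
tcp_rot: [0.0, 0.999, 0.054, 0.0]
wrist_force: [-0.3, -0.1, -2.5]
opening: 0.0559
gripper_force: 12.0
```

Run:
```python
from h import *
F=[]
for i in range(4):
    manip.grab_frame("scene");s=manip.get_state();F.append(np.r_[s["wrist_force"],s["wrist_torque"]])
print(np.mean(F,0).round(2),s["ee_pos"],s["time"])
```

```text
[-0.03  0.07 -2.4  -0.09  0.02  0.07] [0.53791869 0.04201298 0.00847153] 12.0
```

move_arm --steps '[{"gripper":0.59,"travel":[0,-0.05,0],"spin":0},{"gripper":0.59,"travel":[0,0,0],"spin":0}]'

```text
time: 12.2
ee_pos: [0.5378, 0.0425, 0.0085]
tcp_rot: [0.0, 0.999, 0.054, 0.0]
wrist_force: [-1.1, 0.9, -2.4]
opening: 0.0557
gripper_force: 12.0
```

move_arm --steps '[{"gripper":0.59,"travel":[0,-0.05,0],"spin":0},{"gripper":0.59,"travel":[0,0,0],"spin":0}]'

```text
time: 12.4
ee_pos: [0.5378, 0.043, 0.0085]
tcp_rot: [0.0, 0.999, 0.054, -0.0]
wrist_force: [-0.1, 0.4, -2.5]
opening: 0.0558
gripper_force: 12.0
```

Run:
```python
from h import *
F=[]
for i in range(4):
    manip.grab_frame("scene");s=manip.get_state();F.append(np.r_[s["wrist_force"],s["wrist_torque"]])
print(np.mean(F,0).round(2),s["ee_pos"],s["time"])
```

```text
[ 0.03 -0.06 -2.48 -0.08  0.01  0.07] [0.5378136  0.0429875  0.00845457] 12.6
```

move_arm --steps '[{"gripper":0.59,"travel":[0,-0.05,0],"spin":0},{"gripper":0.59,"travel":[0,0,0],"spin":0}]'

```text
time: 12.8
ee_pos: [0.5377, 0.0435, 0.0085]
tcp_rot: [0.0, 0.999, 0.054, 0.0]
wrist_force: [-0.3, 0.2, -3.4]
opening: 0.0553
gripper_force: 12.0
```

move_arm --steps '[{"gripper":0.59,"travel":[0,-0.05,0],"spin":0},{"gripper":0.59,"travel":[0,0,0],"spin":0}]'

```text
time: 13.0
ee_pos: [0.5377, 0.0439, 0.0085]
tcp_rot: [0.0, 0.999, 0.054, 0.0]
wrist_force: [0.1, -0.6, -3.0]
opening: 0.0555
gripper_force: 12.1
```

```bash
cat > ft.py <<'E'
from h import *
F=[]
for i in range(4):
    manip.grab_frame("scene");s=manip.get_state();F.append(np.r_[s["wrist_force"],s["wrist_torque"],s["gripper_force"],s["opening"]*1000])
print(np.mean(F,0).round(2),s["ee_pos"],s["time"])
E
python3 ft.py
```

```text
[ 3.200e-01 -3.900e-01 -2.690e+00 -1.300e-01 -4.000e-02  5.000e-02
  1.210e+01  5.585e+01] [0.53769934 0.04395852 0.0084495 ] 13.2
```

move_arm --steps '[{"gripper":0.59,"travel":[0,-0.03,0],"spin":0},{"gripper":0.59,"travel":[0,0,0],"spin":0}]'

```text
time: 13.4
ee_pos: [0.5378, 0.044, 0.0086]
tcp_rot: [0.0, 0.999, 0.054, 0.0]
wrist_force: [-0.1, -1.5, -3.5]
opening: 0.0561
gripper_force: 12.3
```

```bash
python3 ft.py
```

```text
[ 0.15 -1.66 -1.71 -0.31 -0.06  0.1  12.4  55.86] [0.53777892 0.04400014 0.00854024] 13.6
```

move_arm --steps '[{"gripper":0.57,"travel":[0,0.09,0],"spin":0},{"gripper":0.55,"travel":[0,0.09,0],"spin":0},{"gripper":0.53,"travel":[0,0.09,0],"spin":0},{"gripper":0.53,"travel":[0,0.05,0],"spin":0},{"gripper":0.53,"travel":[0,0,0],"spin":0}]'

```text
time: 14.1
ee_pos: [0.5379, 0.0412, 0.0084]
tcp_rot: [-0.0, 0.999, 0.054, -0.0]
wrist_force: [1.3, -0.3, -2.6]
opening: 0.0504
gripper_force: 15.3
```

```bash
python3 ft.py
```

```text
[ 2.400e-01 -5.900e-01 -1.910e+00 -2.300e-01 -5.000e-02  2.000e-02
  1.525e+01  5.016e+01] [0.53800316 0.04120147 0.00846646] 14.3
```

move_arm --steps '[{"gripper":0.52,"travel":[0,0.05,0],"spin":0},{"gripper":0.51,"travel":[0,0.04,0],"spin":0},{"gripper":0.505,"travel":[0,0.02,0],"spin":0},{"gripper":0.505,"travel":[0,0,0],"spin":0}]'

```text
time: 14.7
ee_pos: [0.5381, 0.04, 0.0085]
tcp_rot: [-0.0, 0.999, 0.054, -0.0]
wrist_force: [-0.3, 0.1, -2.4]
opening: 0.0475
gripper_force: 16.1
```

```bash
python3 ft.py
```

```text
[ 1.000e-02 -4.000e-01 -2.640e+00 -1.400e-01 -5.000e-02  2.000e-02
  1.605e+01  4.772e+01] [0.53811097 0.04001612 0.00845567] 14.9
```

move_arm --steps '[{"gripper":0.505,"travel":[0,-0.03,0],"spin":0},{"gripper":0.5,"travel":[0,0.02,0],"spin":0},{"gripper":0.5,"travel":[0,0,0],"spin":0}]'

```text
time: 15.2
ee_pos: [0.5382, 0.0399, 0.0085]
tcp_rot: [0.0, 0.999, 0.054, 0.0]
wrist_force: [0.4, -1.5, -2.1]
opening: 0.0472
gripper_force: 16.8
```

```bash
python3 ft.py
```

```text
[ 5.800e-01 -2.150e+00 -2.310e+00 -3.400e-01 -7.000e-02  4.000e-02
  1.687e+01  4.727e+01] [0.53822606 0.03986408 0.00854248] 15.4
```

move_arm --steps '[{"gripper":0.495,"travel":[0,0.02,0],"spin":0},{"gripper":0.495,"travel":[0,0,0],"spin":0},{"gripper":0.495,"travel":[0,0,0],"spin":0}]'

```text
time: 15.7
ee_pos: [0.5382, 0.0397, 0.0085]
tcp_rot: [0.0, 0.999, 0.054, 0.0]
wrist_force: [0.7, -2.8, -2.2]
opening: 0.0468
gripper_force: 17.5
```

```bash
python3 ft.py
```

```text
[ 0.65 -3.15 -1.98 -0.47 -0.11  0.05 17.47 46.77] [0.53824493 0.03966196 0.00852305] 15.9
```

move_arm --steps '[{"gripper":0.49,"travel":[0,0.04,0],"spin":0},{"gripper":0.485,"travel":[0,0.01,0],"spin":0},{"gripper":0.485,"travel":[0,0,0],"spin":0},{"gripper":0.485,"travel":[0,0,0],"spin":0}]'

```text
time: 16.3
ee_pos: [0.5382, 0.0395, 0.0084]
tcp_rot: [-0.0, 0.999, 0.054, -0.0]
wrist_force: [0.3, -2.3, -1.1]
opening: 0.0467
gripper_force: 30.0
```

```bash
python3 ft.py
```

```text
[ 5.800e-01 -1.900e+00 -2.310e+00 -3.700e-01 -1.200e-01 -1.000e-02
  2.999e+01  4.662e+01] [0.53816379 0.03943982 0.00846159] 16.5
```

move_arm --steps '[{"gripper":0.49,"travel":[0,0,0],"spin":0},{"gripper":0.49,"travel":[0,0,0],"spin":0},{"gripper":0.49,"travel":[0,0,0],"spin":0}]'

```text
time: 16.8
ee_pos: [0.5381, 0.0395, 0.0084]
tcp_rot: [-0.0, 0.999, 0.054, -0.0]
wrist_force: [1.2, -1.4, -2.6]
opening: 0.047
gripper_force: 24.7
```

```bash
python3 ft.py
```

```text
[ 3.600e-01 -1.300e+00 -2.260e+00 -3.200e-01 -1.400e-01  1.000e-02
  2.466e+01  4.655e+01] [0.53813114 0.03946519 0.00842573] 17.0
```

move_arm --steps '[{"gripper":0.49,"travel":[0.02,0.3,0],"spin":0},{"gripper":0.49,"travel":[0.03,0.5,-0.05],"spin":0},{"gripper":0.49,"travel":[0.05,0.8,-0.05],"spin":0},{"gripper":0.49,"travel":[0.05,1,-0.1],"spin":0},{"gripper":0.49,"travel":[0.05,1,-0.1],"spin":0}]'

```text
time: 17.5
ee_pos: [0.5442, 0.0028, 0.0115]
tcp_rot: [0.0, 0.999, 0.054, -0.0]
wrist_force: [-0.9, -0.3, -2.0]
opening: 0.0467
gripper_force: 24.5
```

```bash
python3 ft.py; python3 chk.py c
python3 - <<'E'
import cv2,numpy as np
for n,(u,v,w,h) in(("scene",(400,170,70,40)),("side",(225,280,60,75))):
    im=cv2.imread(f"pics/{n}_c.png");m=cv2.inRange(cv2.cvtColor(im,cv2.COLOR_BGR2HSV)[v:v+h,u:u+w],(5,100,25),(28,255,255));ys,xs=np.nonzero(m)
    print(n,len(xs),np.median(xs)+u,np.median(ys)+v)
E
```

```text
[ 2.500e-01 -4.000e-01 -2.960e+00 -2.300e-01 -8.000e-02 -1.000e-02
  2.454e+01  4.679e+01] [0.54412306 0.00334294 0.0115155 ] 17.7
17.7 [0.5441 0.0033 0.0115] tip: cheek 5.8 rail -35.8 head cheek 5.5 F [ 1.   0.6 -3.9] T [-0.26 -0.07 -0.01] op 0.0468 24.5
scene tip [445.6, 186.2] head [427.0, 187.8] [432.4, 199.6] [416.9, 189.3] [422.0, 201.2]
side tip [257.7, 329.1] head [271.9, 304.8] [252.3, 297.8] [278.8, 293.3] [259.6, 286.7]
scene 28 441.5 189.0
side 111 251.0 323.0
```

move_arm --steps '[{"gripper":0.49,"travel":[0,1.5,-0.1],"spin":0},{"gripper":0.49,"travel":[0,2,-0.1],"spin":0},{"gripper":0.49,"travel":[0,2.2,-0.1],"spin":0},{"gripper":0.49,"travel":[0,2.2,-0.1],"spin":0},{"gripper":0.49,"travel":[0,2.2,0],"spin":0}]'

```text
time: 18.3
ee_pos: [0.5552, -0.0983, 0.0158]
tcp_rot: [0.0, 0.999, 0.054, 0.0]
wrist_force: [-0.4, -0.2, -3.1]
opening: 0.0464
gripper_force: 24.3
```

move_arm --steps '[{"gripper":0.49,"travel":[0,2.2,0],"spin":0},{"gripper":0.49,"travel":[0,2.2,0],"spin":0},{"gripper":0.49,"travel":[0,2.2,0],"spin":0},{"gripper":0.49,"travel":[0,2.2,0],"spin":0},{"gripper":0.49,"travel":[0,1.8,0],"spin":0}]'

```text
time: 18.8
ee_pos: [0.5663, -0.204, 0.0155]
tcp_rot: [0.0, 0.999, 0.054, 0.0]
wrist_force: [-0.5, 1.3, -2.9]
opening: 0.0461
gripper_force: 24.4
```

move_arm --steps '[{"gripper":0.49,"travel":[0,0.8,0],"spin":0},{"gripper":0.49,"travel":[0,0,0],"spin":0},{"gripper":0.49,"travel":[0,0,0],"spin":0}]'

```text
time: 19.1
ee_pos: [0.567, -0.2094, 0.0153]
tcp_rot: [-0.0, 0.999, 0.054, -0.0]
wrist_force: [-0.3, 0.2, -3.2]
opening: 0.0465
gripper_force: 24.5
```

```bash
python3 ft.py
cat > fb.py <<'E'
from rp import *
# bush vs expected reacher x 326,y 0 ; bronze mask near prediction in both views; mat pose
st=manip.get_state();cr=(56-st["opening"]*1000)/2;o,d,y=pose(st,cr);zl=(st["ee_pos"][2]-.0063)*1000
print("o",o.round(1),"d",d.round(4),"lift",round(zl,1),"bush exp",(o+326*d).round(1))
for n in("scene","side"):
    c=manip.camera_model(n);im=manip.grab_frame(n);p=proj(c,np.r_[o+326*d,zl+13]/1000).round().astype(int)
    u,v=p-22;h=cv2.cvtColor(im,cv2.COLOR_BGR2HSV)[v:v+44,u:u+44];m=cv2.inRange(h,(5,90,25),(28,255,255));ys,xs=np.nonzero(m)
    if len(xs):
        q=((xs.min()+xs.max())/2+u,(ys.min()+ys.max())/2+v);print(n,len(xs),"pred",p,"seen bbox",xs.min()+u,xs.max()+u,ys.min()+v,ys.max()+v,"world",(ray(c,q,(zl+13)/1000)*1000).round(1)[:2])
    cv2.imwrite(f"pics/fb_{n}_{st['time']:.1f}.png",im)
E
python3 fb.py
```

```text
[ 8.000e-02  8.000e-02 -2.590e+00 -1.900e-01 -8.000e-02 -2.000e-02
  2.448e+01  4.659e+01] [ 0.56716523 -0.20899635  0.01547428] 19.3
o [ 522.3 -222.3] d [-0.1088  0.9941] lift 9.2 bush exp [486.9 101.8]
scene 38 pred [370 204] seen bbox 366 374 199 203 world [475.4 104.2]
side 120 pred [299 247] seen bbox 295 304 242 255 world [484.4 105.8]
```

move_arm --steps '[{"gripper":0.49,"travel":[-1.1,0.7,0],"spin":0.03},{"gripper":0.49,"travel":[-2.1,1.5,0],"spin":0},{"gripper":0.49,"travel":[-2.1,1.5,0],"spin":0},{"gripper":0.49,"travel":[-2.1,1.5,0],"spin":0},{"gripper":0.49,"travel":[-2.1,1.5,0],"spin":0}]'

```text
time: 19.9
ee_pos: [0.4764, -0.2853, 0.0156]
tcp_rot: [0.0, 0.999, 0.038, -0.0]
wrist_force: [0.7, 0.7, -2.6]
opening: 0.0467
gripper_force: 24.4
```

move_arm --steps '[{"gripper":0.49,"travel":[-2.1,1.5,0],"spin":0},{"gripper":0.49,"travel":[-2.1,1.5,0],"spin":0},{"gripper":0.49,"travel":[-2.1,1.2,0],"spin":0},{"gripper":0.49,"travel":[-1.6,0.7,0],"spin":0.03},{"gripper":0.49,"travel":[-0.5,0,0],"spin":0.06}]'

```text
time: 20.4
ee_pos: [0.3956, -0.341, 0.0156]
tcp_rot: [0.0, 1.0, -0.009, -0.0]
wrist_force: [0.2, -0.4, -2.3]
opening: 0.0467
gripper_force: 24.3
```

move_arm --steps '[{"gripper":0.49,"travel":[0,0,0],"spin":0.08},{"gripper":0.49,"travel":[0,0,0],"spin":0.08},{"gripper":0.49,"travel":[0,0,0],"spin":0.08},{"gripper":0.49,"travel":[0,0,0],"spin":0.08},{"gripper":0.49,"travel":[0,0,0],"spin":0.08}]'

```text
time: 20.9
ee_pos: [0.3971, -0.3399, 0.0156]
tcp_rot: [0.0, 0.978, -0.207, -0.0]
wrist_force: [0.2, 0.2, -2.4]
opening: 0.0463
gripper_force: 24.3
```

move_arm --steps '[{"gripper":0.49,"travel":[0,0,0],"spin":0.08},{"gripper":0.49,"travel":[0,0,0],"spin":0.08},{"gripper":0.49,"travel":[0,0,0],"spin":0.08},{"gripper":0.49,"travel":[0,0,0],"spin":0.08},{"gripper":0.49,"travel":[0,0,0],"spin":0.08}]'

```text
time: 21.4
ee_pos: [0.397, -0.3398, 0.0155]
tcp_rot: [0.0, 0.918, -0.397, -0.0]
wrist_force: [-0.9, -0.7, -3.2]
opening: 0.0464
gripper_force: 24.3
```

```bash
python3 ft.py; python3 fb.py
python3 - <<'E'
from h import *
print(manip.get_state()["q"].round(2))
E
```

```text
[-3.300e-01  7.000e-02 -3.130e+00 -1.200e-01  1.200e-01 -1.000e-02
  2.440e+01  4.652e+01] [ 0.39732138 -0.33971418  0.01551589] 21.6
o [ 359.8 -311.9] d [0.7252 0.6886] lift 9.2 bush exp [596.2 -87.4]
scene 71 pred [304 242] seen bbox 301 309 236 247 world [596.  -84.5]
side 33 pred [301 188] seen bbox 296 303 185 193 world [596.9 -82.7]
[-0.82  0.15  1.7  -0.    1.3   1.57]
```

move_arm --steps '[{"gripper":0.49,"travel":[0,0,-0.2],"spin":0.08},{"gripper":0.49,"travel":[0,0,-0.2],"spin":0.08},{"gripper":0.49,"travel":[0,0,0],"spin":0.08},{"gripper":0.49,"travel":[0,0,0],"spin":0.08},{"gripper":0.49,"travel":[0,0,0],"spin":0}]'

```text
time: 22.2
ee_pos: [0.3978, -0.3396, 0.0195]
tcp_rot: [0.0, 0.844, -0.536, -0.0]
wrist_force: [0.3, 0.7, -2.3]
opening: 0.0465
gripper_force: 24.4
```

```bash
python3 ft.py; python3 fb.py
python3 - <<'E'
from h import *
import glob
for n,box in(("scene",(225,225,110,95)),("side",(250,140,80,60))):
    c=manip.camera_model(n);im=cv2.imread("pics/%s0.png"%n);u,v,w,h=box
    m=cv2.inRange(im[v:v+h,u:u+w],(0,0,0),(70,70,70) if n=="side" else (45,45,45));cs,_=cv2.findContours(m,0,2);k=max(cs,key=cv2.contourArea)
    b=cv2.boxPoints(cv2.minAreaRect(k))+[u,v];a=cv2.approxPolyDP(k,5,True)[:,0]+[u,v]
    P=np.array([ray(c,p,.003)[:2]*1000 for p in a]);print(n,P.round(0).tolist(),P.mean(0).round(0))
E
```

```text
[-4.000e-02 -3.400e-01 -2.780e+00 -6.000e-02  1.400e-01 -2.000e-02
  2.436e+01  4.651e+01] [ 0.39786478 -0.33958785  0.01941183] 22.4
o [ 370.7 -301.5] d [0.9048 0.4259] lift 13.1 bush exp [ 665.7 -162.7]
scene 114 pred [275 266] seen bbox 271 281 259 273 world [ 665.3 -160. ]
side 31 pred [293 166] seen bbox 288 314 145 166 world [ 673.1 -219.4]
scene [[620.0, -115.0], [644.0, -226.0], [753.0, -203.0], [732.0, -92.0]] [ 687. -159.]
side [[731.0, -85.0], [616.0, -110.0], [642.0, -224.0], [752.0, -195.0]] [ 685. -154.]
```

move_arm --steps '[{"gripper":0.49,"travel":[0,0,0.2],"spin":0},{"gripper":0.49,"travel":[0,0,0.2],"spin":0},{"gripper":0.49,"travel":[0,0,0.1],"spin":0},{"gripper":0.49,"travel":[0,0,0],"spin":0}]'

```text
time: 22.9
ee_pos: [0.3978, -0.3395, 0.0141]
tcp_rot: [-0.0, 0.844, -0.536, -0.0]
wrist_force: [0.3, -0.9, -2.7]
opening: 0.0468
gripper_force: 24.3
```

```bash
python3 ft.py
```

```text
[-2.600e-01  3.100e-01 -3.180e+00 -5.000e-02  1.900e-01  1.000e-02
  2.435e+01  4.660e+01] [ 0.39802571 -0.33971241  0.01455714] 23.1
```

move_arm --steps '[{"gripper":0.49,"travel":[0,0,0.05],"spin":0},{"gripper":0.49,"travel":[0,0,0.05],"spin":0},{"gripper":0.49,"travel":[0,0,0],"spin":0}]'

```text
time: 23.4
ee_pos: [0.3979, -0.3396, 0.0135]
tcp_rot: [0.0, 0.844, -0.536, 0.0]
wrist_force: [-0.6, -0.4, -3.5]
opening: 0.0462
gripper_force: 24.3
```

```bash
python3 ft.py
```

```text
[ 1.000e-02 -6.000e-02 -2.680e+00 -5.000e-02  2.100e-01  2.000e-02
  2.435e+01  4.655e+01] [ 0.39797049 -0.33967496  0.01349566] 23.6
```

move_arm --steps '[{"gripper":0.49,"travel":[0,0,0.05],"spin":0},{"gripper":0.49,"travel":[0,0,0],"spin":0}]'

```text
time: 23.8
ee_pos: [0.3979, -0.3396, 0.0129]
tcp_rot: [0.0, 0.844, -0.536, -0.0]
wrist_force: [-0.6, -0.6, -2.4]
opening: 0.0466
gripper_force: 24.3
```

```bash
python3 ft.py
```

```text
[-5.000e-02 -6.500e-01 -2.990e+00 -4.000e-02  1.900e-01 -3.000e-02
  2.435e+01  4.663e+01] [ 0.39796324 -0.33966248  0.01298905] 24.0
```

move_arm --steps '[{"gripper":0.49,"travel":[0,0,0.05],"spin":0},{"gripper":0.49,"travel":[0,0,0.03],"spin":0},{"gripper":0.49,"travel":[0,0,0],"spin":0}]'

```text
time: 24.3
ee_pos: [0.3979, -0.3396, 0.0121]
tcp_rot: [0.0, 0.844, -0.536, -0.0]
wrist_force: [-1.5, 0.2, -2.8]
opening: 0.0467
gripper_force: 24.3
```

```bash
python3 ft.py
```

```text
[ 0.11 -0.48 -2.69 -0.06  0.19 -0.   24.35 46.47] [ 0.39795452 -0.33966103  0.01219016] 24.5
```

move_arm --steps '[{"gripper":0.49,"travel":[0,0,0.03],"spin":0},{"gripper":0.49,"travel":[0,0,0],"spin":0}]'

```text
time: 24.7
ee_pos: [0.398, -0.3396, 0.0119]
tcp_rot: [0.0, 0.844, -0.536, 0.0]
wrist_force: [0.1, 0.6, -3.1]
opening: 0.0465
gripper_force: 24.3
```

```bash
python3 ft.py
```

```text
[-3.600e-01  2.000e-01 -2.510e+00 -4.000e-02  1.900e-01  2.000e-02
  2.435e+01  4.641e+01] [ 0.39797252 -0.33969     0.01190518] 24.9
```

move_arm --steps '[{"gripper":0.49,"travel":[0,0,0.03],"spin":0},{"gripper":0.49,"travel":[0,0,0],"spin":0}]'

```text
time: 25.1
ee_pos: [0.398, -0.3397, 0.0116]
tcp_rot: [-0.0, 0.844, -0.536, 0.0]
wrist_force: [0.6, -0.3, -2.2]
opening: 0.0465
gripper_force: 24.4
```

```bash
python3 ft.py
```

```text
[-2.800e-01 -1.500e-01 -2.890e+00 -0.000e+00  1.100e-01  2.000e-02
  2.438e+01  4.670e+01] [ 0.39803682 -0.33970295  0.0116659 ] 25.3
```

move_arm --steps '[{"gripper":0.49,"travel":[0,0,0.03],"spin":0},{"gripper":0.49,"travel":[0,0,0],"spin":0}]'

```text
time: 25.5
ee_pos: [0.398, -0.3397, 0.0114]
tcp_rot: [-0.0, 0.844, -0.536, 0.0]
wrist_force: [-0.2, -0.3, -1.6]
opening: 0.0468
gripper_force: 24.4
```

```bash
python3 ft.py
```

```text
[ 1.400e-01  1.500e-01 -2.330e+00  7.000e-02  3.000e-02  0.000e+00
  2.444e+01  4.661e+01] [ 0.39805516 -0.33972035  0.01139222] 25.7
```

move_arm --steps '[{"gripper":0.495,"travel":[0,0,0],"spin":0},{"gripper":0.5,"travel":[0,-0.02,0],"spin":0},{"gripper":0.51,"travel":[0,-0.05,0],"spin":0},{"gripper":0.53,"travel":[0,-0.09,0],"spin":0},{"gripper":0.55,"travel":[0,-0.09,0],"spin":0}]'

```text
time: 26.2
ee_pos: [0.4003, -0.3385, 0.0113]
tcp_rot: [0.0, 0.844, -0.536, -0.0]
wrist_force: [-0.6, -0.1, -2.9]
opening: 0.0519
gripper_force: 13.2
```

move_arm --steps '[{"gripper":0.57,"travel":[0,-0.09,0],"spin":0},{"gripper":0.59,"travel":[0,-0.09,0],"spin":0},{"gripper":0.59,"travel":[0,0,0],"spin":0},{"gripper":0.59,"travel":[0,0,0],"spin":0}]'

```text
time: 26.6
ee_pos: [0.4019, -0.3378, 0.0113]
tcp_rot: [0.0, 0.844, -0.536, 0.0]
wrist_force: [0.3, 0.8, -3.1]
opening: 0.0553
gripper_force: 11.7
```

```bash
python3 ft.py; python3 fb.py
```

```text
[-8.000e-02  1.000e-02 -2.260e+00  7.000e-02  5.000e-02  7.000e-02
  1.167e+01  5.581e+01] [ 0.40181953 -0.33783469  0.01129181] 26.8
o [ 370.6 -301.7] d [0.9054 0.4247] lift 5.0 bush exp [ 665.8 -163.2]
scene 125 pred [275 268] seen bbox 270 281 261 275 world [ 666.3 -162. ]
side 32 pred [293 168] seen bbox 288 314 148 168 world [ 672.7 -218.1]
```

move_arm --steps '[{"gripper":0.59,"travel":[-0.1,0,0],"spin":0},{"gripper":0.59,"travel":[-0.2,0,0],"spin":0},{"gripper":0.59,"travel":[-0.3,0,0],"spin":0},{"gripper":0.59,"travel":[-0.2,0,0],"spin":0},{"gripper":0.59,"travel":[0,0,0],"spin":0}]'

```text
time: 27.4
ee_pos: [0.3983, -0.3302, 0.0113]
tcp_rot: [-0.0, 0.844, -0.536, -0.0]
wrist_force: [0.1, -0.1, -2.2]
opening: 0.0555
gripper_force: 11.7
```

```bash
python3 ft.py; python3 fb.py
python3 - <<'E'
import cv2,glob,os,numpy as np
f=sorted(glob.glob("pics/fb_s*e_*.png"),key=os.path.getmtime)[-2:];print(f)
a,b=[cv2.imread(x) for x in f]
a=cv2.resize(a[200:300,220:320],(400,400),interpolation=2);b=cv2.resize(b[130:230,260:360],(400,400),interpolation=2)
cv2.imwrite("pics/last.png",np.hstack([a,b]))
E
```

```text
[-2.200e-01  1.300e-01 -2.570e+00  2.000e-02  5.000e-02  1.000e-02
  1.173e+01  5.581e+01] [ 0.39852055 -0.33068531  0.0113501 ] 27.6
o [ 367.2 -294.6] d [0.9053 0.4247] lift 5.1 bush exp [ 662.4 -156.1]
scene 139 pred [278 266] seen bbox 270 281 261 275 world [ 666.3 -162. ]
side 41 pred [293 170] seen bbox 288 295 164 169 world [ 674.6 -167. ]
['pics/fb_scene_27.6.png', 'pics/fb_side_27.6.png']
```

View pics/last.png

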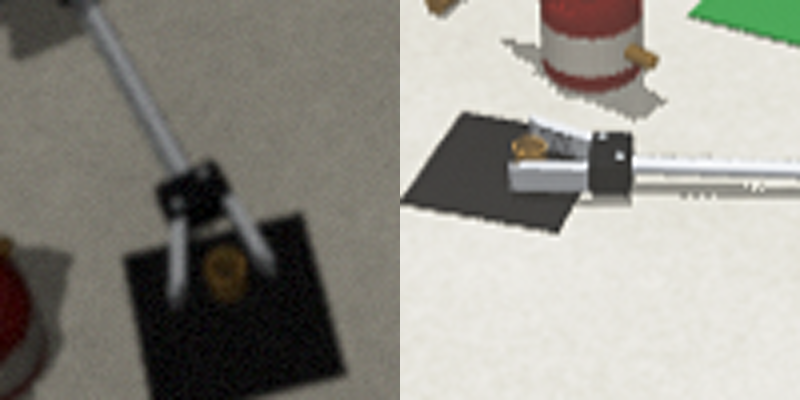

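The crops show the bush standing free and upright on the black mat between the open jaws, at scene crop (225,272) and side crop (528,147). Next I back straight off and lay the reacher down.

move_arm --steps '[{"gripper":0.59,"travel":[0,0.5,0],"spin":0},{"gripper":0.59,"travel":[0,1,0],"spin":0},{"gripper":0.59,"travel":[0,1.5,0],"spin":0},{"gripper":0.59,"travel":[0,1.5,0],"spin":0},{"gripper":0.59,"travel":[0,1.5,0],"spin":0}]'

```text
time: 28.2
ee_pos: [0.3425, -0.3567, 0.0113]
tcp_rot: [0.0, 0.844, -0.537, -0.0]
wrist_force: [-1.3, 0.0, -2.2]
opening: 0.0556
gripper_force: 11.8
```

move_arm --steps '[{"gripper":0.59,"travel":[0,1.5,0],"spin":0},{"gripper":0.59,"travel":[0,1.5,0],"spin":0},{"gripper":0.59,"travel":[0,1,0],"spin":0},{"gripper":0.59,"travel":[0,0,0.2],"spin":0},{"gripper":0.59,"travel":[0,0,0.1],"spin":0}]'

```text
time: 28.7
ee_pos: [0.3077, -0.3731, 0.0082]
tcp_rot: [-0.0, 0.844, -0.537, 0.0]
wrist_force: [-0.1, 0.1, -2.6]
opening: 0.0559
gripper_force: 12.2
```

move_arm --steps '[{"gripper":0.59,"travel":[0,0,0.1],"spin":0},{"gripper":0.59,"travel":[0,0,0.08],"spin":0},{"gripper":0.59,"travel":[0,0,0],"spin":0}]'

```text
time: 29.0
ee_pos: [0.3083, -0.3728, 0.0064]
tcp_rot: [-0.0, 0.844, -0.536, -0.0]
wrist_force: [-0.1, -0.2, -2.8]
opening: 0.0557
gripper_force: 12.1
```

```bash
python3 ft.py; python3 fb.py
```

```text
[ 2.500e-01  3.900e-01 -2.210e+00  5.000e-02  6.000e-02  0.000e+00
  1.214e+01  5.569e+01] [ 0.3081163  -0.37292     0.00645986] 29.2
o [ 277.  -336.7] d [0.9052 0.4251] lift 0.2 bush exp [ 572.  -198.2]
side 1 pred [328 172] seen bbox 316 316 150 150 world [ 657.9 -284.1]
```

move_arm --steps '[{"gripper":0.59,"travel":[0,0,0.05],"spin":0},{"gripper":0.59,"travel":[0,0,0.05],"spin":0},{"gripper":0.59,"travel":[0,0,0],"spin":0}]'

```text
time: 29.6
ee_pos: [0.308, -0.3731, 0.0062]
tcp_rot: [0.0, 0.844, -0.536, 0.0]
wrist_force: [-1.5, 2.9, 3.4]
opening: 0.0564
gripper_force: 12.1
```

```bash
python3 ft.py
```

```text
[-1.15  2.86  5.2   0.51  0.38 -0.   12.12 55.87] [ 0.30805203 -0.3731683   0.00624532] 29.8
```

Supported by the bench. Releasing, then lifting clear.

move_arm --steps '[{"gripper":0.59,"travel":[0,0,-0.05],"spin":0},{"gripper":0.6,"travel":[0,0,0],"spin":0},{"gripper":0.62,"travel":[0,0,0],"spin":0},{"gripper":0.8,"travel":[0,0,0],"spin":0},{"gripper":0.9,"travel":[0,0,0],"spin":0}]'

```text
time: 30.3
ee_pos: [0.3079, -0.3732, 0.0058]
tcp_rot: [0.0, 0.844, -0.536, 0.0]
wrist_force: [-0.3, -0.6, -0.3]
opening: 0.071
gripper_force: 0.0
```

move_arm --steps '[{"gripper":0.9,"travel":[0,0,0],"spin":0},{"gripper":0.9,"travel":[0,0,0],"spin":0},{"gripper":0.9,"travel":[0,0,-1],"spin":0},{"gripper":0.9,"travel":[0,0,-3],"spin":0},{"gripper":0.9,"travel":[0,0,-4],"spin":0}]'

```text
time: 30.8
ee_pos: [0.307, -0.3716, 0.0854]
tcp_rot: [-0.001, 0.844, -0.536, -0.002]
wrist_force: [-0.4, -0.1, -0.6]
opening: 0.0844
gripper_force: 0.0
```

move_arm --steps '[{"gripper":0.9,"travel":[0,0,-4],"spin":0},{"gripper":0.9,"travel":[0,0,-3],"spin":0},{"gripper":0.9,"travel":[0,0,0],"spin":0},{"gripper":0.9,"travel":[0,0,0],"spin":0}]'

```text
time: 31.2
ee_pos: [0.3082, -0.3734, 0.157]
tcp_rot: [0.0, 0.844, -0.536, 0.001]
wrist_force: [-0.2, 0.2, -0.1]
opening: 0.0848
gripper_force: 0.0
```

Run:
```python
from h import *
st=manip.get_state();print(st["ee_pos"],st["opening"],st["wrist_force"])
s=manip.camera_model("scene");im=manip.grab_frame("scene");cv2.imwrite("pics/fin.png",im);h=cv2.cvtColor(im,cv2.COLOR_BGR2HSV)
m=cv2.inRange(h[250:290,258:300],(5,90,25),(28,255,255));ys,xs=np.nonzero(m);print("bush bbox",xs.min()+258,xs.max()+258,ys.min()+250,ys.max()+250)
o=np.array([277.,-336.7]);d=np.array([.9052,.4251]);y=np.array([-.4251,.9052])
print("head pred",[proj(s,np.r_[o+a*d+b*y,28]/1000).round(0).tolist() for a,b in((254,20),(284,20),(284,-24),(254,-24))])
p=proj(s,np.r_[o+269*d,20]/1000).astype(int);u,v=p-15;cs,_=cv2.findContours(cv2.inRange(im[v:v+30,u:u+30],(0,0,0),(45,45,45)),0,2)
for k in cs:
    if cv2.contourArea(k)>40:print((cv2.boxPoints(cv2.minAreaRect(k))+[u,v]).round(0).tolist())
w=manip.grab_frame("wrist");c=manip.camera_model("wrist")
print("grip pred",[proj(c,np.r_[o+a*d+b*y,28]/1000).round(0).tolist() for a,b in((-15,-100),(15,-100),(-15,-118))])
q=np.array(proj(c,np.r_[o-100*y,28]/1000)).astype(int);r=np.nonzero(w[q[1]].max(1)<60)[0];print(q,r.min() if len(r) else None,[int(i) for i in r if abs(i-q[0])<60][::8])
```

```text
[ 0.30816065 -0.37339523  0.15701548] 0.08482930748766797 [-0.20580863  0.23608254 -0.0922545 ]
bush bbox 270 281 261 275
head pred [[257.0, 213.0], [262.0, 221.0], [247.0, 228.0], [242.0, 220.0]]
[[244.0, 220.0], [257.0, 213.0], [263.0, 225.0], [250.0, 232.0]]
grip pred [[361.0, 130.0], [326.0, 130.0], [361.0, 108.0]]
[343 130] 326 [326, 334, 350, 358]
```

```bash
python3 -c "
from rig import manip
print(manip.finish_job())"
```

```text
the job is handed in; nothing more can be done
None
```

The job is handed in at about 31 s of the 72 s allowed: the final pictures show the bush upright on the rubber mat, about 20 mm from its centre, and the reacher released on the bench with its head about 140 mm away. I saw no contact with the tin, rivet gun or tape roll but took no final measurement of them, and the hand-in gave no verdict.

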